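# Take the reading lantern off its charging dock and stand it on the books

## Robot

A 6-joint arm with a two-finger parallel gripper is mounted at the origin on the work surface. World frame = base frame: x ahead of the robot, y to its left, z up, the work surface at z = 0. Lengths are in mm, angles in rad, forces in N, time in s.
With the tool pointing down it reaches from about 350 to 775 mm from the base axis. Payload 7.3 kg.
Tool frame: the origin (TCP) lies at the centre of the arm's flange, where the gripper is bolted on; the fingertips stand 178 mm ahead of it and the grasp point (between the pads) lies 159 mm ahead of it; z points along the fingers, y is the line along which they close (so a half turn about z gives the same grasp; the last joint's range is limited). The gripper opens to 92 mm and grips with 3 to 60 N. Pads are 19 mm wide; open, the fingers measure 130 mm over their backs; the gripper's body (75 mm by 190 mm) begins 47 mm behind the grasp point.
Start: joints at [1.086, 0.342, 1.524, -0, 1.275, -0.146], TCP at [174.465, 495.166, 404.741] pointing down, gripper open.
Joint ranges: [-2.53, 2.53], [-0.77, 2.02], [0.04, 2.7], [-1, 4.14], [0.28, 2.66], [-3.11, 3.11]. Speed limits (rad/s): [2.57, 2.57, 3.14, 3.14, 3.14, 3.14].

## Interface

Orientations are given as [roll, pitch, yaw] about the fixed x, y, z axes, in that order (R = Rz(yaw) Ry(pitch) Rx(roll)).
In Python, from plant import * gives the robot as it stands. The module is installed in compiled form; this text tells all that it offers.
- The arm moves only by the shell command python3 -m inch 'ROWS'. ROWS is JSON, a list of rows, each a list of 5 numbers: the shift along the tool's x, y, z in m, then the turn about the tool's z in rad, then the opening, from 0 (shut) to 1 (fully open). In form: [[tx, ty, tz, spin, claw], ...]. A call has 1 to 8 rows; each row is the pose to reach, as a shift and turn from the pose commanded when the call began, along the tool's axes at that moment; what a row does not reach only later rows make up. A row lasts 1/12 s, in which the tool goes at most 41.7 mm and 7.16 degrees, less where a joint would pass 70% of its speed; a pose out of reach is approached as far as the arm can. A call with a gripper value outside its range is refused whole. The fingers move at their own pace and stop on an object; the grip force is fixed at half the most. Time passes only in rows, so rows that repeat a pose let the fingers close. It gives the time, the measured TCP pose, the force, the opening and the grip force at its end, in the units of the state.
- get_obs(): the state, without advancing time (a new reading comes with each control period).
- capture(name): name is "scene" or "side" or "wrist"; returns a dict with "color" (384x512x3 uint8, red, green, blue), "intrinsics" (3x3 intrinsics, pixels), "distortion" ([k1, k2, p1, p2, k3] as OpenCV has them; the pictures are not rectified), "pose" (4x4, takes a point from camera to world coordinates). Camera axes: x right, y down, z forward; pixel columns grow to the right and rows downward; lengths in mm; the calibration is good to about 2 mm. A picture is of the moment at which its call begins. There is no depth.
- close_job(): hands the job in; it is judged then, once.
Trained networks look in a picture, given as the dict that the camera call returned (one of the last four; its "shot" number tells which), for a name from the list of things; names that differ only in an ending like _2 or _b are one class to them, and where a whole thing is asked for, a point or a joint stands for the part that bears it (a point fixed in the world has none). Each returns a list of dicts, best first, with "conf" (0 to 1); they miss things now and then, are a little off and sometimes report something else, mostly with a low value. They report only what shows in the picture. A call takes as long as a camera call. They do not tell look-alikes from the thing itself.
- look_for(picture, target): "rect" ([centre column, centre row, width, height] in pixels, round what is visible of it).
- trace(picture, target): "pixels" (384x512 bool, what is visible of it) and "rect" ([centre column, centre row, width, height] in pixels, round what is visible of it).
- tip_of(picture, target): "centre" ([column, row] in pixels: a listed point, or the origin of a listed thing).
The state is a dict: "time": time; "joint_positions": joint angles; "dq": joint speeds; "tau": joint torques, N m; "tool_pos": TCP position; "tcp_rot": TCP orientation; "contact_force": force on the tool from outside, world axes, zero at the start; "moment": the same for the moment, N m; "grip_width": finger opening in mm; "finger_force": force on a finger pad.
Only numpy, scipy, OpenCV 4.12 (cv2) and the standard library are available. Lean on these libraries where they do the work, as an engineer would, in place of code of your own. Each camera call takes 0.05 s, during which the arm holds its last target. There are 200 camera calls.

## Task

Take the reading lantern by its handle, slide it along its charging dock without lifting, out from under the retaining lips to the ring-marked end, then lift it off and stand it upright on the cork coaster on top of the pile of books beside the dock. The height of the pile is unknown: lower the lantern very slowly until you feel the books carry it, without dropping it or pressing it hard onto them, and only then let go. Leave the mug, the figurine and the picture frame where they are.

Things in the scene. Friction and masses are not known exactly. Their poses are not given: they have to be found in the camera images.
- lantern: Reading lantern, about 0.45 kg (varies), 196 mm tall. Origin: centre of its underside; z up. Round brass foot 90 mm across, 6 mm thick; round black and white body up to 64 mm across and z = 145 mm; on top a rigid carrying handle (see grip) on two 10 x 6 mm brass uprights at y = -35 and +35 mm.
- grip (a point): Centre of the lantern's handle, 187 mm above the underside of the foot: a straight dark wooden bar along the lantern's y axis, 96 mm long, 16 mm wide (x), 18 mm high, from z = 178 to 196 mm; 64 mm free between its uprights, 33 mm free under it.
- dock: Fixed charging dock, black and aluminium, 112 mm (x) by 185 mm (y), 22 mm high. Origin: centre of its underside. A channel along its y axis, 96 mm wide and 169 mm long, floor at z = 8 mm, holds the lantern's foot. The lantern starts at the lipped charging end, axis at y = -37 to -29 mm, and slides towards +y.
- lips (a point): Point on the dock's centre line where the two retaining lips end, y = -7.5 mm, at their top, z = 22 mm. From here to the closed -y end the lips reach over the foot's edges (76 mm free between them, underside 4 mm above the foot), so it cannot be lifted there; it is clear once the lantern's axis is beyond y = +22 mm of the dock.
- liftoff (a point): Centre of the white ring on the dock's channel floor: dock y = +37.5 mm, z = 8 mm; the lantern's axis belongs about here before it is lifted. Side walls and end stop here are 18 mm high and open above; the foot meets the stop with the lantern's axis at y = +39.5 mm.
- slip: Fixed green desk slip, 250 mm (x) by 190 mm (y), 3 mm thick; origin: centre of its underside. On it a fixed pile of closed books (top one 204 mm along x, 144 mm along y), and on that a cork coaster 100 mm across, centred above this origin. The pile's height is not reported: the coaster's top, where the lantern is to stand, is 22 to 70 mm above the desk.
- mug: Blue ceramic mug, bystander, 76 mm across, 90 mm high, its handle roughly towards the robot; origin: centre of its underside.
- figurine: Dark metal figurine, bystander, 56 mm across, 98 mm high; origin: centre of its underside.
- frame: Standing wooden picture frame, bystander, 150 mm wide (y), 110 mm high; origin: centre of its lower edge.
Things that resemble listed ones, but are neither listed nor needed, are in the scene too. There is more than one size of the dock; the job needs the largest. What is shaped like the lantern but pink is not meant.

How it is judged (in metres and radians):
On the way, in this order (a step that is already met when the one before it is completed fails the run):
1. the lantern has been slid to the ring-marked end of the dock (its axis over 28 mm along the dock's y), still down in the channel (foot less than 4 mm off its floor) and upright (y of lantern in the frame of dock between 0.028 and 0.045 m and z of lantern in the frame of dock below 0.012 m and angle between lantern's own z axis and vertical below 0.12 rad), for 0.1 s.
2. the lantern is lifted off the dock, its foot over 25 mm above the channel floor (z of lantern in the frame of dock above 0.033 m), for 0.1 s.
3. the lantern rests still and upright on the coaster (over 1 N) while the fingers still hold it (over 1 N) (contact force between lantern and slip above 1 N and contact force between the fingers and lantern above 1 N and linear speed of lantern below 0.03 m/s and horizontal distance between lantern and slip below 0.025 m and angle between lantern's own z axis and vertical below 0.12 rad), for 0.08 s.
At the end, for the whole second after the job is handed in: The lantern stands at rest and upright (within 0.06 rad) on the coaster on the pile of books, its axis within 25 mm of the coaster's centre, and released (horizontal distance between lantern and slip below 0.025 m and z of lantern in the frame of slip between 0.016 and 0.076 m and angle between lantern's own z axis and vertical below 0.06 rad and linear speed of lantern below 0.02 m/s and angular speed of lantern below 0.1 rad/s and contact force between lantern and slip above 1 N); the robot touches nothing.
It fails at once if the lantern is dropped: it moves faster than 0.3 m/s (a fall of about 5 mm) while the robot does not touch it (linear speed of lantern above 0.3 m/s and contact force between each of the fingers, the arm and lantern below 0.05 N).
It fails at once if the lantern is pressed onto the books with more than 45 N (contact force between lantern and slip above 45 N).
It fails at once if the lantern is tipped by more than 0.5 rad (angle between lantern's own z axis and vertical above 0.5 rad).
It fails at once if the mug, the figurine or the picture frame is moved by more than 20 mm (distance of any of mug, figurine, frame from where it was at the start of the episode above 0.02 m).
It also fails if it takes over 58 s, if anything falls off the work surface, if the arm or the gripper's body presses on something with over 40 N, if the wrist force passes 120 N, or if a joint passes its speed limit or range.

## Working session

There is one attempt and no reset: what is moved stays moved. The work goes in short steps, Python scripts to look and compute and a shell command to move; the robot and the scene stay as the last step left them, time stands still between calls to the robot, and variables do not carry over. Pictures are saved under pics/ and viewed, at most 10 in all, crops included, and the job is handed in when it is done.

```bash
mkdir -p pics; cat > h.py <<'E'
from plant import *
import numpy as np, cv2
def und(p,c):
    K=np.array(c["intrinsics"],float);D=np.array(c["distortion"],float)
    return cv2.undistortPoints(np.array([[p]],float),K,D)[0,0]
def ray(p,c):
    T=np.array(c["pose"]);u=und(p,c)
    d=T[:3,:3]@np.array([u[0],u[1],1]);return T[:3,3],d/np.linalg.norm(d)
def onz(p,c,z):
    o,d=ray(p,c);return o+d*(z-o[2])/d[2]
def tri(obs):
    A=np.zeros((3,3));b=np.zeros(3)
    for p,c in obs:
        o,d=ray(p,c);M=np.eye(3)-np.outer(d,d);A+=M;b+=M@o
    x=np.linalg.solve(A,b)
    r=[np.linalg.norm((np.eye(3)-np.outer(d,d))@(x-o)) for o,d in [ray(p,c) for p,c in obs]]
    return x,r
def proj(X,c):
    T=np.linalg.inv(np.array(c["pose"]));rv,_=cv2.Rodrigues(T[:3,:3])
    return cv2.projectPoints(np.array(X,float).reshape(-1,1,3),rv,T[:3,3],np.array(c["intrinsics"],float),np.array(c["distortion"],float))[0][:,0]
E
python3 - <<'E'
from h import *
np.set_printoptions(precision=1,suppress=True)
o=get_obs();print(o)
cs={n:capture(n) for n in("scene","side","wrist")}
for n,c in cs.items():
    cv2.imwrite(f"pics/{n}.png",c["color"][...,::-1])
    print(n,np.array(c["pose"])[:3,3])
    for t in("lantern","grip","dock","lips","liftoff","slip","mug","figurine","frame"):
        for d in tip_of(c,t)[:4]:
            print(n,t,np.round(d["centre"],1),round(d["conf"],2),onz(d["centre"],c,0))
a=np.hstack([cs["scene"]["color"],cs["side"]["color"]])
cv2.imwrite("pics/both.png",cv2.resize(a[...,::-1],(800,300),interpolation=cv2.INTER_AREA))
E
```

```text
{'time': 0.0, 'joint_positions': array([ 1.1,  0.3,  1.5, -0. ,  1.3, -0.1]), 'dq': array([ 0.,  0.,  0., -0., -0.,  0.]), 'tau': array([ -0. , -43.1, -24.4,   0.1,   0.1,  -0. ]), 'tool_pos': array([174.4, 495. , 404. ]), 'tcp_rot': array([-3.1, -0. ,  2.8]), 'contact_force': array([-0.6, -0.2, -0.2]), 'moment': array([-0.,  0., -0.]), 'finger_force': 0.0, 'grip_width': 92.21157594741291}
scene [1254.7   38.   706.9]
scene lantern [193.5 203. ] 0.87 [ 481.8 -245.8    0. ]
scene lantern [173.4 172.2] 0.74 [ 335.4 -354.1    0. ]
scene grip [164.  117.6] 0.91 [ -42.1 -512.5    0. ]
scene grip [185.9 156.3] 0.62 [ 236.5 -337.9    0. ]
scene dock [222.7 170.7] 0.88 [ 307.9 -189.     0. ]
scene dock [153.6 254.4] 0.68 [ 692.4 -298.8    0. ]
scene dock [203.1 212. ] 0.6 [ 517.7 -207.4    0. ]
scene lips [224.4 170.6] 0.93 [ 306.7 -183.3    0. ]
scene lips [202.6 203.8] 0.65 [ 482.1 -217.4    0. ]
scene lips [148.5 251.1] 0.65 [ 683.2 -316.     0. ]
scene liftoff [232.  177.6] 0.89 [ 342.5 -150.9    0. ]
scene liftoff [216.5 211.6] 0.84 [ 511.3 -168.3    0. ]
scene liftoff [160.3 256. ] 0.7
[... 671 characters left out ...]
0. ]
side dock [343. 292.] 0.72 [ 691.3 -304.     0. ]
side lips [347.  287.4] 0.88 [ 706.5 -296.5    0. ]
side lips [259.9 277.5] 0.8 [ 521.8 -197.1    0. ]
side lips [176.4 295.8] 0.73 [ 321.7 -174.1    0. ]
side lips [330.8 202.1] 0.67 [804.1 -34.9   0. ]
side liftoff [342.2 276.3] 0.93 [ 711.1 -265.2    0. ]
side liftoff [254.  266.5] 0.74 [ 519.7 -162.4    0. ]
side liftoff [181.8 284.4] 0.64 [ 340.6 -148.7    0. ]
side slip [216.7 175.8] 0.92 [529.6 185.3   0. ]
side mug [234.3 225.1] 0.97 [516.9 -18.7   0. ]
side mug [259.3 280.9] 0.59 [ 517.  -205.5    0. ]
side figurine [273.6 202.5] 0.97 [649.3  21.4   0. ]
side frame [332.5 204.7] 0.67 [803.8 -45.6   0. ]
wrist [ 95.2 520.9 383.6]
```

View pics/scene.png

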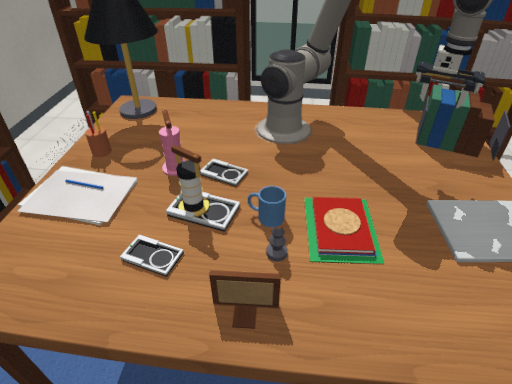

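View pics/side.png

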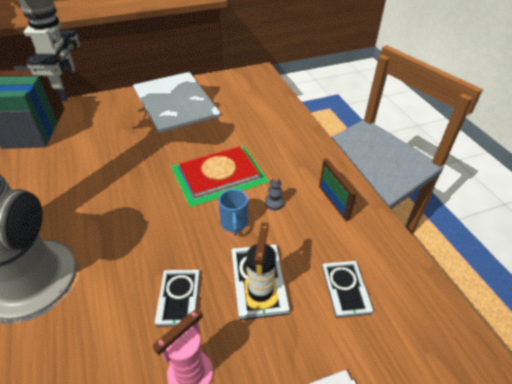

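The scene view shows the black, white and brass lantern at about (190,190), on the largest dock at (203,210). The pink look-alike is at (172,150), and the green slip with its books and coaster is at (342,222). The side view agrees: lantern at (262,275), dock at (260,282), coaster at (218,167), mug at (234,210), figurine at (275,195) and frame at (337,190).

```bash
python3 - <<'E'
from h import *
np.set_printoptions(precision=2,suppress=True)
s=capture("scene");d=capture("side")
def near(c,t,X,n=1):
    q=[np.array(e["centre"]) for e in tip_of(c,t)]
    return min(q,key=lambda p:np.linalg.norm(p-np.array(X))) if q else None
for t,a,b in(("grip",(186,156),(262,240)),("lantern",(193,203),(261,292)),("lips",(202,204),(260,277)),("liftoff",(216,211),(254,266)),("dock",(203,212),(260,286)),("slip",(339,229),(217,176)),("mug",(270,216),(234,225)),("figurine",(275,250),(273,202)),("frame",(244,305),(332,204))):
    p,q=near(s,t,a),near(d,t,b);print(t,p,q,*tri([(p,s),(q,d)]))
o=get_obs();print(o["tool_pos"],o["tcp_rot"])
w=capture("wrist");R=cv2.Rodrigues(np.zeros(3))[0]
print(w["pose"])
# handle ends: trace of grip->lantern; coaster ellipse by colour, in scene & side
for n,c in(("s",s),("d",d)):
    hsv=cv2.cvtColor(c["color"],cv2.COLOR_RGB2HSV)
    for e in trace(c,"lantern")[:3]: print(n,"lant",e["rect"],e["conf"])
    for e in trace(c,"slip")[:1]:
        m=e["pixels"]&(hsv[...,0]>10)&(hsv[...,0]<25)&(hsv[...,2]>150)
        nn,lab,st,ce=cv2.connectedComponentsWithStats(m.astype(np.uint8))
        i=1+np.argmax(st[1:,4]);print(n,"coaster",st[i],ce[i],[ (z,onz(ce[i],c,z)) for z in(22,45,70)])
    for e in trace(c,"dock")[:3]: print(n,"dock",e["rect"],e["conf"])
E
```

```text
grip [188.3 154.7] [262.  239.1] [ 510.23 -229.89  195.4 ] [np.float64(0.32739447329821225), np.float64(0.3273944732983275)]
lantern [194.1 206.1] [259.8 293.2] [ 503.75 -238.99    6.49] [np.float64(1.6260297678371087), np.float64(1.626029767837198)]
lips [202.7 204.6] [257.9 277.1] [ 511.77 -208.     23.65] [np.float64(0.4309707382076054), np.float64(0.4309707382075656)]
liftoff [214.8 209.8] [255.2 270.2] [ 515.23 -174.93    7.54] [np.float64(3.3546875117821333), np.float64(3.3546875117822332)]
dock [205.4 210.9] [260.7 281.3] [ 517.4  -204.22    1.26] [np.float64(4.394778487082064), np.float64(4.3947784870820925)]
slip [339.9 229.7] [218.7 175.1] [537.95 191.37  -5.86] [np.float64(0.6827082328287951), np.float64(0.6827082328288238)]Traceback (most recent call last):
  File "<stdin>", line 8, in <module>
  File "h.py", line 14, in tri
    o,d=ray(p,c);M=np.eye(3)-np.outer(d,d);A+=M;b+=M@o
        ~~~^^^^^
  File "h.py", line 7, in ray
    T=np.array(c["pose"]);u=und(p,c)
                            ~~~^^^^^
  File "h.py", line 5, in und
    return cv2.undistortPoints(np.array([[p]],float),K,D)[0,0]
           ~~~~~~~~~~~~~~~~~~~^^^^^^^^^^^^^^^^^^^^^^^^^^^
cv2.error: OpenCV(4.12.0) /io/opencv/modules/calib3d/src/undistort.dispatch.cpp:538: error: (-215:Assertion failed) npoints >= 0 && src.isContinuous() && (depth == CV_32F || depth == CV_64F) in function 'undistortPoints'
```

```bash
cat >> h.py <<'E'
from scipy.spatial.transform import Rotation as Ro
def go(P,yaw=None):
    o=get_obs();R=Ro.from_euler("xyz",o["tcp_rot"]).as_matrix()
    s=R.T@(np.array(P)-o["tool_pos"])/1000
    print("shift",np.round(s,4),"dist",round(np.linalg.norm(s)*1000),"rot",np.round(o["tcp_rot"],3),"spin to yaw",None if yaw is None else round((o["tcp_rot"][2]-yaw+np.pi/2)%np.pi-np.pi/2,3))
E
python3 - <<'E'
from h import *
np.set_printoptions(precision=3,suppress=True)
w=capture("wrist");o=get_obs()
T=np.eye(4);T[:3,:3]=Ro.from_euler("xyz",o["tcp_rot"]).as_matrix();T[:3,3]=o["tool_pos"]
print(np.linalg.inv(T)@w["pose"])
go((420,60,440),1.57);go((510,-290,450),1.57)
s=capture("scene");d=capture("side")
for n,c in(("s",s),("d",d)):
    hsv=cv2.cvtColor(c["color"],cv2.COLOR_RGB2HSV)
    for e in trace(c,"slip")[:1]:
        m=e["pixels"]&(hsv[...,0]>10)&(hsv[...,0]<25)&(hsv[...,2]>150)
        nn,lab,st,ce=cv2.connectedComponentsWithStats(m.astype(np.uint8))
        i=1+np.argmax(st[1:,4]);print(n,"coaster",st[i],ce[i],[ (z,onz(ce[i],c,z)) for z in(22,45,70)])
E
```

```text
[[-0.    -0.951 -0.31  83.256]
 [ 1.    -0.001  0.002 -1.877]
 [-0.002 -0.31   0.951 20.561]
 [ 0.     0.     0.     1.   ]]
shift [-0.376 -0.329 -0.035] dist 501 rot [3.141 0.    2.803] spin to yaw 1.233
shift [-0.577 -0.629 -0.045] dist 855 rot [3.141 0.    2.803] spin to yaw 1.233
s coaster [324 208  37  26 734] [341.752 220.594] [(22, array([530.304, 192.252,  22.   ])), (45, array([554.628, 187.074,  45.   ])), (70, array([581.067, 181.445,  70.   ]))]
d coaster [202 157  33  22 596] [218.215 167.411] [(22, array([539.154, 196.368,  22.   ])), (45, array([532.835, 171.418,  45.   ])), (70, array([525.967, 144.299,  70.   ]))]
```

```bash
python3 -m inch '[[-0.031,-0.027,-0.003,0.12,1],[-0.062,-0.054,-0.006,0.24,1],[-0.093,-0.081,-0.009,0.36,1],[-0.124,-0.108,-0.012,0.48,1],[-0.155,-0.136,-0.015,0.6,1],[-0.186,-0.163,-0.018,0.72,1],[-0.217,-0.19,-0.02,0.84,1],[-0.248,-0.217,-0.023,0.96,1]]'; python3 -c "
from h import *
go((420,60,440),1.57);go((510,-290,450),1.57)"
```

```text
time: 3.22
tool_pos: [336.5, 206.2, 428.0]
tcp_rot: [3.141, -0.0, 1.837]
contact_force: [1.1, 0.3, -0.8]
grip_width: 91.6
finger_force: 0.0
shift [-0.163  0.042 -0.012] dist 169 rot [ 3.141 -0.     1.837] spin to yaw 0.267
shift [-0.5244  0.0367 -0.022 ] dist 526 rot [ 3.141 -0.     1.837] spin to yaw 0.267
```

```bash
python3 -m inch '[[-0.04,0.01,-0.005,0.1,1],[-0.08,0.02,-0.01,0.2,1],[-0.12,0.031,-0.015,0.267,1],[-0.16,0.042,-0.02,0.267,1],[-0.2,0.042,-0.025,0.267,1],[-0.24,0.042,-0.03,0.267,1],[-0.28,0.042,-0.035,0.267,1],[-0.32,0.042,-0.04,0.267,1]]'; python3 -c "
from h import *
go((510,-190,470),1.57)"
```

```text
time: 3.88
tool_pos: [462.7, -91.0, 468.1]
tcp_rot: [3.141, -0.0, 1.576]
contact_force: [1.6, 0.7, 0.2]
grip_width: 91.8
finger_force: 0.0
shift [-0.0992  0.0468 -0.0019] dist 110 rot [ 3.141 -0.     1.576] spin to yaw 0.006
```

```bash
python3 -m inch '[[-0.033,0.016,0,0.006,1],[-0.066,0.032,0,0.006,1],[-0.099,0.047,0,0.006,1],[-0.099,0.047,0,0.006,1],[-0.099,0.047,0,0.006,1]]'; python3 - <<'E'
from h import *
np.set_printoptions(precision=1,suppress=True)
w=capture("wrist");cv2.imwrite("pics/w1.png",w["color"][...,::-1])
np.savez("w1.npz",**{k:np.array(v) for k,v in w.items()})
for t,z in(("grip",195),("lantern",8),("lips",22),("liftoff",8),("dock",0)):
    for e in tip_of(w,t)[:3]: print(t,np.array(e["centre"]),round(e["conf"],2),onz(e["centre"],w,z))
for t in ("dock","lantern"):
  for e in trace(w,t)[:2]: print(t,e["rect"],e["conf"])
E
```

```text
time: 4.3
tool_pos: [510.4, -189.2, 466.7]
tcp_rot: [-3.14, -0.001, 1.567]
contact_force: [0.2, -0.2, -0.1]
grip_width: 91.9
finger_force: 0.0
grip [249.5 242. ] 0.68 [ 504.8 -240.4  195. ]
lantern [250.4 186.2] 0.91 [ 502.4 -238.3    8. ]
lantern [146.6 248.3] 0.75 [ 319.2 -351.4    8. ]
lips [257.8 173.1] 0.89 [ 514.4 -212.9   22. ]
lips [132.  155.2] 0.7 [ 322.8 -184.2   22. ]
lips [251.1 185.7] 0.64 [ 503.8 -233.3   22. ]
liftoff [259.6 145.1] 0.8 [ 517.3 -171.5    8. ]
liftoff [143.4 135.8] 0.8 [ 338.3 -156.7    8. ]
liftoff [374.3 206.7] 0.69 [ 708.7 -274.8    8. ]
dock [257.7 167.5] 0.9 [ 514.4 -209.     0. ]
dock [363.7 219.9] 0.79 [ 697.1 -302.1   -0. ]
dock [262.1 146.3] 0.41 [ 521.4 -174.6    0. ]
dock [258.2, 160.7, 94.6, 113.5] 0.65
dock [371.8, 216.2, 67.8, 76.0] 0.61
lantern [138.0, 240.7, 36.6, 32.2] 0.94
lantern [251.0, 214.3, 59.6, 112.3] 0.9
```

View pics/w1.png

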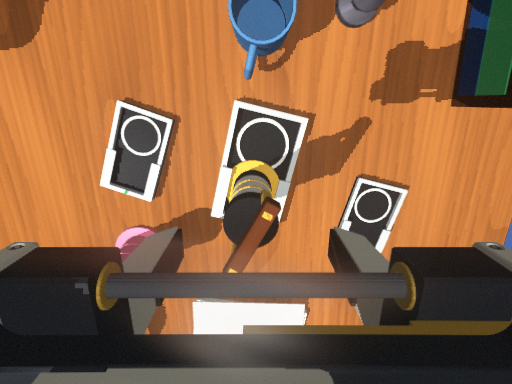

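The wrist view shows the lantern's handle running from about (271,203) to (234,270), turned relative to the dock. The dock's outer corners are at (236,101), (308,118) and (212,217), and the ring is at (263,144).

```bash
python3 - <<'E'
from h import *
np.set_printoptions(precision=1,suppress=True)
w=dict(np.load("w1.npz"))
for p in((236,101),(308,118),(212,217)):print("dock",onz(p,w,22))
for p in((271,203),):print("handle end",onz(p,w,196))
im=w["color"].astype(int);hsv=cv2.cvtColor(w["color"],cv2.COLOR_RGB2HSV)
roi=np.zeros((384,512),bool);roi[195:272,215:290]=1
m=roi&(hsv[...,0]<14)&(hsv[...,1]>110)&(hsv[...,2]>45)&(hsv[...,2]<170)
m=cv2.morphologyEx(m.astype(np.uint8),cv2.MORPH_OPEN,np.ones((3,3)))
n,l,st,ce=cv2.connectedComponentsWithStats(m);print(st[1:])
i=1+np.argmax(st[1:,4])
mid=[]
for r in range(st[i,1]+8,st[i,1]+st[i,3]-3,3):
    c=np.where(l[r]==i)[0];mid.append(onz((c.mean(),r),w,194)); 
mid=np.array(mid);print(mid[::3])
v=np.polyfit(mid[:,1],mid[:,0],1);print("handle dx/dy",v[0],"yaw of y axis",np.degrees(np.arctan(v[0])))
v=onz((236,101),w,22)-onz((212,217),w,22);print("dock tilt",np.degrees(np.arctan2(v[0],v[1])))
v=onz((308,118),w,22)-onz((236,101),w,22);print("dock x tilt",np.degrees(np.arctan2(v[1],v[0])),np.linalg.norm(v))
big=cv2.resize(w["color"][90:290,180:330,::-1],None,fx=4,fy=3,interpolation=cv2.INTER_CUBIC)
mm=cv2.resize(l[90:290,180:330].astype(np.uint8),(600,600),interpolation=0)
big[(mm==i)&(np.indices(mm.shape).sum(0)%6==0)]=(0,255,0);cv2.imwrite("pics/crop1.png",big)
E
```

```text
dock [ 483.2 -106.2   22. ]
dock [ 588.  -130.2   22. ]
dock [ 439.3 -286.6   22. ]
handle end [ 525.7 -198.6  196. ]
[[ 280  195   10   27  137]
 [ 225  197   55   75 1421]
 [ 215  218    8   19  111]]
[[ 524.4 -201.4  194. ]
 [ 520.7 -210.7  194. ]
 [ 516.3 -220.2  194. ]
 [ 510.9 -229.9  194. ]
 [ 505.3 -239.8  194. ]
 [ 499.6 -249.9  194. ]
 [ 493.3 -260.3  194. ]
 [ 489.4 -270.9  194. ]]
handle dx/dy 0.5249085858872202 yaw of y axis 27.695366711119977
dock tilt 13.669956518230606
dock x tilt -12.931183058083217 107.5288644248346
```

View pics/crop1.png

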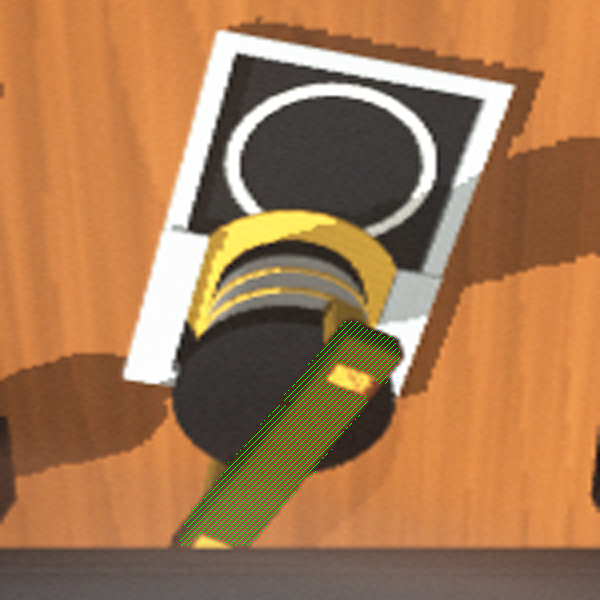

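```bash
python3 -c "
from h import *
go((525,-200,466),1.087)"; python3 -m inch '[[-0.005,0.007,0,0.12,1],[-0.011,0.015,0,0.24,1],[-0.011,0.015,0,0.36,1],[-0.011,0.015,0,0.48,1],[-0.011,0.015,0,0.48,1],[-0.011,0.015,0,0.48,1]]'; cat > hm.py <<'E'
from h import *
np.set_printoptions(precision=1,suppress=True)
w=capture("wrist");o=get_obs()
hsv=cv2.cvtColor(w["color"],cv2.COLOR_RGB2HSV)
roi=np.zeros((384,512),bool);roi[180:272,200:310]=1
m=roi&(hsv[...,0]<14)&(hsv[...,1]>110)&(hsv[...,2]>45)&(hsv[...,2]<170)
m=cv2.morphologyEx(m.astype(np.uint8),cv2.MORPH_OPEN,np.ones((3,3)))
n,l,st,ce=cv2.connectedComponentsWithStats(m);i=1+np.argmax(st[1:,4]);print(st[i])
mid=[]
for r in range(st[i,1]+8,st[i,1]+st[i,3]-3,3):
    c=np.where(l[r]==i)[0];mid.append(onz((c.mean(),r),w,196))
mid=np.array(mid);v=np.polyfit(mid[:,1],mid[:,0],1)
print("ends",mid[0],mid[-1],"tilt",np.degrees(np.arctan(v[0])),"x at y=-240",np.polyval(v,-240))
for t,z in(("grip",195),("lantern",8),("liftoff",8),("lips",22)):
    for e in tip_of(w,t)[:2]: print(t,np.array(e["centre"]),round(e["conf"],2),onz(e["centre"],w,z))
print(o["tool_pos"],o["tcp_rot"])
cv2.imwrite("pics/w2.png",w["color"][...,::-1])
E
python3 hm.py
```

```text
shift [-0.0132  0.015   0.0022] dist 20 rot [3.141 0.    1.571] spin to yaw 0.484
time: 5.2
tool_pos: [525.1, -198.3, 467.9]
tcp_rot: [3.141, -0.0, 1.094]
contact_force: [0.0, 0.7, 0.9]
grip_width: 91.9
finger_force: 0.0
[ 200  190   65   82 2749]
ends [ 525.  -203.1  196. ] [ 468.4 -258.6  196. ] tilt 51.97375001116493 x at y=-240 481.7322423468026
grip [252.  236.7] 0.86 [ 502.5 -237.9  195. ]
lantern [252.8 183.9] 0.56 [ 501.8 -237.3    8. ]
lantern [191.1 283.8] 0.56 [ 312.5 -355.1    8. ]
liftoff [244.4 141.5] 0.98 [ 521.9 -170.4    8. ]
liftoff [141.8 186.8] 0.85 [ 338.2 -158.4    8. ]
lips [382.1 167.4] 0.94 [ 693.8 -302.    22. ]
lips [139.2 207.5] 0.9 [ 321.7 -184.6   22. ]
[ 525.1 -198.4  467.9] [ 3.1 -0.   1.1]
```

View pics/w2.png

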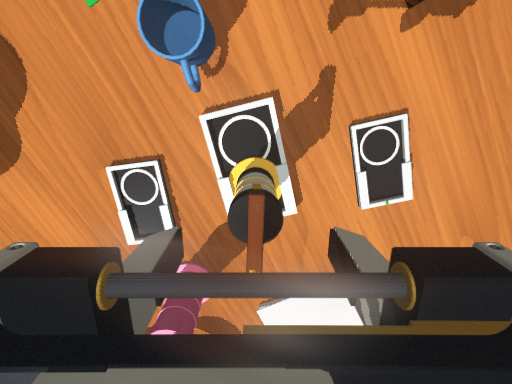

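The handle now runs straight down the picture from about (257,195) to (254,270), between the open fingers. The pink look-alike is clear of them to the left at (185,290).

```bash
python3 - <<'E'
from h import *
np.set_printoptions(precision=1,suppress=True)
w=capture("wrist")
a=onz((257,193.5),w,196);b=onz((254.5,265),w,196);v=a-b
print(a,b,np.degrees(np.arctan2(v[0],v[1])));v/=np.linalg.norm(v)
print("grip",a-48*v, "yaw",np.arctan2(v[1],v[0]))
yaw=np.arctan2(v[1],v[0]);g=(a-48*v+np.array([503,-238.5,196]))/2;print(g)
go((g[0],g[1],420),yaw);go((g[0],g[1],354),yaw)
E
```

```text
[ 527.9 -199.8  196. ] [ 490.  -267.4  196. ] 29.27606645349326
grip [ 504.4 -241.7  196. ] yaw 1.0598325751487798
[ 503.7 -240.1  196. ]
shift [-0.  0.  0.] dist 67 rot [ 3.1 -0.   1.1] spin to yaw 0.031
shift [-0.   0.   0.1] dist 123 rot [ 3.1 -0.   1.1] spin to yaw 0.031
```

```bash
python3 -m inch '[[-0.024,0,0,0.03,1],[-0.047,0,0.01,0.03,1],[-0.047,0,0.035,0.03,1],[-0.047,0,0.06,0.03,1],[-0.047,0,0.08,0.03,1],[-0.047,0,0.1,0.03,1],[-0.047,0,0.114,0.03,1],[-0.047,0,0.114,0.03,1]]'; python3 -m inch '[[0,0,0,0,1],[0,0,0,0,0.6],[0,0,0,0,0.4]]'
```

```text
time: 6.17
tool_pos: [502.8, -240.0, 350.6]
tcp_rot: [-3.136, -0.0, 1.06]
contact_force: [0.4, 0.3, 0.2]
grip_width: 92.0
finger_force: 0.0
time: 6.42
tool_pos: [503.7, -240.5, 355.1]
tcp_rot: [3.139, 0.0, 1.06]
contact_force: [0.2, -0.3, 0.6]
grip_width: 82.8
finger_force: 0.0
```

```bash
python3 -m inch '[[0,0,0,0,0],[0,0,0,0,0],[0,0,0,0,0],[0,0,0,0,0],[0,0,0,0,0],[0,0,0,0,0],[0,0,0,0,0],[0,0,0,0,0]]';  python3 -m inch '[[0,0,0,0,0],[0,0,0,0,0],[0,0,0,0,0],[0,0,0,0,0]]'
```

```text
time: 7.08
tool_pos: [503.4, -240.3, 353.6]
tcp_rot: [-3.141, -0.0, 1.06]
contact_force: [0.4, -0.5, 0.0]
grip_width: 29.2
finger_force: 0.0
time: 7.42
tool_pos: [503.3, -240.2, 353.6]
tcp_rot: [-3.141, -0.0, 1.06]
contact_force: [-0.3, 1.3, 1.0]
grip_width: 15.8
finger_force: 30.0
```

```bash
python3 -m inch '[[0.005,-0.0014,0,0,0],[0.01,-0.0029,0,0,0],[0.015,-0.0043,0,0,0],[0.02,-0.0057,0,0,0],[0.025,-0.0072,0,0,0],[0.03,-0.0086,0,0,0],[0.03,-0.0086,0,0,0]]'
```

```text
time: 8.0
tool_pos: [510.8, -208.6, 353.6]
tcp_rot: [-3.141, -0.001, 1.061]
contact_force: [0.5, 1.6, -0.2]
grip_width: 15.7
finger_force: 30.0
```

```bash
python3 -m inch '[[0.006,-0.0017,0,0,0],[0.012,-0.0034,0,0,0],[0.018,-0.0052,0,0,0],[0.024,-0.0069,0,0,0],[0.03,-0.0086,0,0,0],[0.035,-0.01,0,0,0],[0.035,-0.01,0,0,0],[0.035,-0.01,0,0,0]]'; python3 - <<'E'
from h import *
np.set_printoptions(precision=1,suppress=True)
s=capture("scene");d=capture("side");w=capture("wrist")
for t,z in(("lantern",8),("dock",0),("grip",195)):
  for n,c in(("s",s),("d",d),("w",w)):
    for e in tip_of(c,t)[:3]:
        p=onz(e["centre"],c,z)
        if np.linalg.norm(p[:2]-[515,-190])<70: print(t,n,p,e["conf"])
cs=[c["color"][r:r+150,q:q+130,::-1] for c,r,q in((s,110,145),(d,180,200))]
cv2.imwrite("pics/slid.png",cv2.resize(np.hstack(cs),None,fx=3,fy=3,interpolation=cv2.INTER_CUBIC))
E
```

```text
time: 8.67
tool_pos: [518.9, -180.5, 355.5]
tcp_rot: [3.131, 0.013, 1.058]
contact_force: [-6.3, -33.7, 3.4]
grip_width: 15.8
finger_force: 30.0
lantern s [ 515.5 -200.5    8. ] 0.59
lantern d [ 510.3 -200.6    8. ] 0.71
lantern w [ 512.5 -206.4    8. ] 0.88
dock s [ 513.5 -205.4    0. ] 0.87
grip s [ 518.6 -182.8  195. ] 0.57
grip d [ 522.1 -185.   195. ] 0.98
grip w [ 515.  -191.2  195. ] 0.57
```

View pics/slid.png

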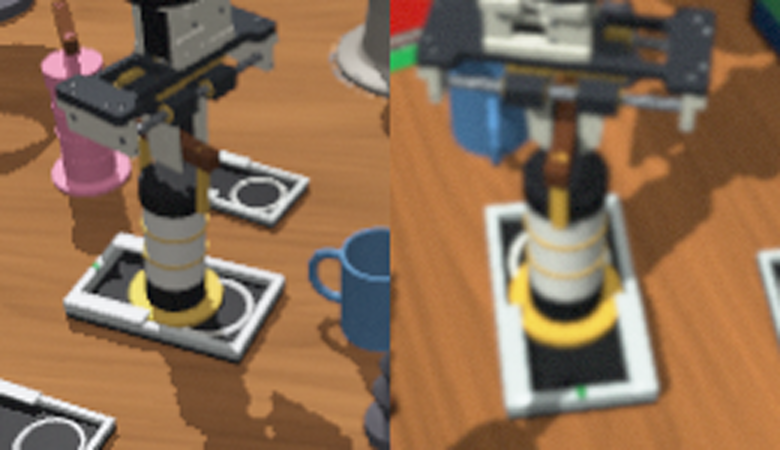

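The pictures show the foot stuck about 30 mm short of the stop. The lantern is tilted forward, with its rear edge wedged under the lips, and 34 N is pushing back. I'll back off, let it stand upright again, and then unload the foot slightly before sliding on.

```bash
python3 -m inch '[[-0.005,0.0014,0,0,0],[-0.01,0.0029,0,0,0],[-0.014,0.004,0,0,0],[-0.014,0.004,0,0,0]]'; cat > tilt.py <<'E'
from h import *
import sys
np.set_printoptions(precision=1,suppress=True)
s=capture("scene");d=capture("side");o=get_obs()
print(o["time"],o["tool_pos"],o["tcp_rot"],o["contact_force"],o["moment"])
def near(c,t,z,X):
    q=[np.array(e["centre"]) for e in tip_of(c,t)]
    return min(q,key=lambda p:np.linalg.norm(onz(p,c,z)[:2]-X)) if q else None
X=np.array(o["tool_pos"][:2])
# body axis direction in each picture: PCA-free: midline of brass foot and body via trace
for n,c in(("s",s),("d",d)):
    for t,z in(("lantern",8),("grip",195)):
        p=near(c,t,z,X)
        if p is not None: print(n,t,p,onz(p,c,z))
big=cv2.resize(np.hstack([s["color"][110:260,145:275,::-1],d["color"][180:330,200:330,::-1]]),None,fx=3,fy=3,interpolation=cv2.INTER_CUBIC)
if len(sys.argv)>1: cv2.imwrite("pics/"+sys.argv[1],big)
# projected foot outline test: match brass pixels to predicted foot centre
def foot(c):
    hsv=cv2.cvtColor(c["color"],cv2.COLOR_RGB2HSV)
    m=(hsv[...,0]>18)&(hsv[...,0]<32)&(hsv[...,1]>140)&(hsv[...,2]>110)
    best=None
    from itertools import product
    th=np.linspace(0,2*np.pi,60,endpoint=False)
    for y,x in product(np.arange(-8,9,1.),np.arange(-50,50,1.)):
        dy=np.array([.23,.973]);dx=np.array([.973,-.23]);q=np.array([514,-208])+dy*x+dx*y
        P=np.c_[q[0]+45*np.cos(th),q[1]+45*np.sin(th),np.full(60,14.)]
        Pi=P.copy();Pi[:,:2]=q+(P[:,:2]-q)*.9;Po=P.copy();Po[:,:2]=q+(P[:,:2]-q)*1.08;Po[:,2]=12
        a=np.round(proj(Pi,c)).astype(int);b=np.round(proj(Po,c)).astype(int)
        sc=m[a[:,1],a[:,0]].sum()-m[b[:,1],b[:,0]].sum()
        if best is None or sc>best[0]:best=(sc,x,y)
    return best
print("foot dock-y,dock-x:",foot(s),foot(d))
dd=np.array([o["tool_pos"][0]-514,o["tool_pos"][1]+208]);print("grip dock-y",dd@[.23,.973],"dock-x",dd@[.973,-.23])
E
python3 tilt.py
```

```text
time: 9.6
tool_pos: [516.2, -189.7, 355.2]
tcp_rot: [3.137, -0.001, 1.058]
contact_force: [1.2, -1.8, 7.3]
grip_width: 15.9
finger_force: 30.0
9.7 [ 516.3 -189.2  355.2] [ 3.1 -0.   1.1] [ 0.8 -2.3  7.3] [-0.5 -0.4 -0. ]
s lantern [200.7 206.5] [ 503.4 -217.3    8. ]
s grip [200.2 157.6] [ 519.1 -195.4  195. ]
d lantern [255.  278.8] [ 507.6 -201.     8. ]
d grip [256.  223.5] [ 513.8 -187.1  195. ]
foot dock-y,dock-x: (np.int64(18), np.float64(5.0), np.float64(-6.0)) (np.int64(34), np.float64(2.0), np.float64(-1.0))
grip dock-y 18.8348678441895 dock-x -2.084555902103899
```

```bash
python3 -m inch '[[-0.004,0.0011,0,0,0],[-0.008,0.0023,0,0,0],[-0.012,0.0034,0,0,0],[-0.015,0.0043,0,0,0],[-0.015,0.0043,0,0,0]]'; python3 tilt.py t2.png
```

```text
time: 10.32
tool_pos: [511.9, -204.1, 353.7]
tcp_rot: [-3.141, -0.001, 1.059]
contact_force: [1.6, 2.3, 4.1]
grip_width: 15.7
finger_force: 30.0
10.4167 [ 512.  -203.8  353.6] [-3.1 -0.   1.1] [3.4 1.9 4.6] [ 0.3 -0.2 -0.1]
s lantern [203.2 206.1] [ 500.8 -210.3    8. ]
s grip [197.3 154.3] [ 504.8 -206.8  195. ]
d lantern [257.2 283.1] [ 508.2 -214.     8. ]
d grip [257.3 228.6] [ 511.4 -201.   195. ]
foot dock-y,dock-x: (np.int64(19), np.float64(4.0), np.float64(-8.0)) (np.int64(31), np.float64(-6.0), np.float64(-5.0))
grip dock-y 3.574587727833414 dock-x -2.9247304038032422
```

View pics/t2.png

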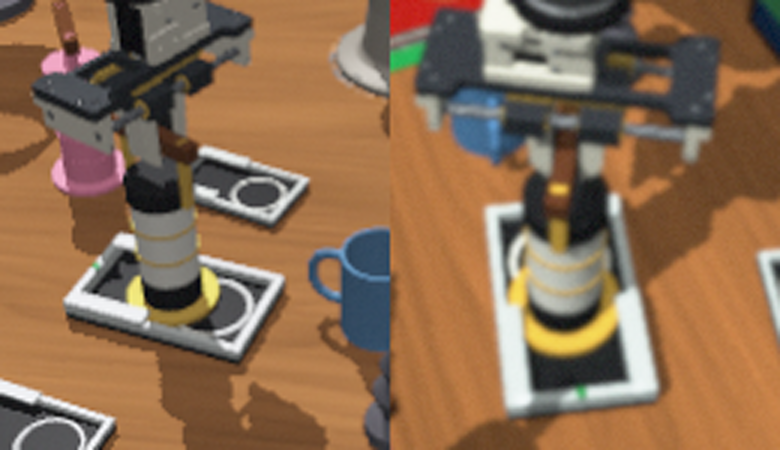

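The lantern now looks about upright, with its foot still near the middle of the dock: the brass ring sits at crop (173,300) in the scene view and (565,325) in the side view. I'll check the foot position against the predicted outline numerically.

```bash
cat > foot.py <<'E'
from h import *
np.set_printoptions(precision=1,suppress=True)
DY=np.array([.23,.973]);DX=np.array([.973,-.23]);C=np.array([514,-208.])
def foot():
    o=get_obs();t=np.linspace(0,2*np.pi,360)
    g=np.array(o["tool_pos"][:2])-C
    print("t",o["time"],"z",o["tool_pos"][2],"F",o["contact_force"],"M",np.round(o["moment"],2),"grip dock xy",g@DX,g@DY)
    for n in("scene","side"):
        c=capture(n);hsv=cv2.cvtColor(c["color"],cv2.COLOR_RGB2HSV)
        m=(hsv[...,0]>18)&(hsv[...,0]<34)&(hsv[...,1]>130)&(hsv[...,2]>100)
        roi=np.zeros_like(m);p=proj([[*(C+DY*5),8]],c)[0].astype(int);roi[p[1]-22:p[1]+35,p[0]-35:p[0]+40]=1
        k,l,st,ce=cv2.connectedComponentsWithStats((m&roi).astype(np.uint8))
        i=1+np.argmax(st[1:,4]);x,y,w,h,_=st[i];obs=np.array([x,x+w-1,y+h-1])
        best=min(((np.abs((lambda q:np.array([q[:,0].min(),q[:,0].max(),q[:,1].max()]))(proj(np.c_[np.array([(C+DY*a+DX*b)]*360)+45*np.c_[np.cos(t),np.sin(t)],np.full(360,10.)],c))-obs).sum()),a,b) for a in range(-40,44,2) for b in(-3,-1,1,3))
        print(n,"obs",obs,"best err, dock-y, dock-x",best)
if __name__=="__main__": foot()
E
python3 foot.py
```

```text
t 10.6167 z 353.62558334787275 F [1.3 1.8 3.2] M [ 0.3 -0.2  0. ] grip dock xy -2.9125830450833803 3.6964187312937775
scene obs [193 217 218] best err, dock-y, dock-x (np.float64(6.868016991813619), -4, -3)
side obs [240 275 298] best err, dock-y, dock-x (np.float64(3.1129585356090104), -2, -3)
```

```bash
python3 -m inch '[[0.0003,0.001,-0.0008,0,0],[0.0006,0.0019,-0.0015,0,0],[0.0006,0.0019,-0.0015,0,0]]';python3 -m inch '[[0,0,-0.001,0,0],[0,0,-0.001,0,0],[0,0,-0.001,0,0]]'; python3 foot.py
```

```text
time: 10.97
tool_pos: [513.7, -204.3, 353.9]
tcp_rot: [-3.139, 0.0, 1.06]
contact_force: [-0.4, 0.3, -5.4]
grip_width: 16.1
finger_force: 30.0
time: 11.22
tool_pos: [513.9, -204.3, 355.8]
tcp_rot: [-3.141, 0.0, 1.06]
contact_force: [0.1, -0.1, -5.3]
grip_width: 15.7
finger_force: 30.0
t 11.2167 z 355.81206773365625 F [ 0.1 -0.1 -5.3] M [-0.1  0.1  0. ] grip dock xy -0.9640901334766987 3.532364269549041
scene obs [193 216 217] best err, dock-y, dock-x (np.float64(8.506002837112874), -8, -3)
side obs [240 276 298] best err, dock-y, dock-x (np.float64(2.1129585356090104), -2, -3)
```

```bash
python3 -m inch '[[0,0,0.0006,0,0],[0.003,-0.0008,0.0006,0,0],[0.006,-0.0017,0.0006,0,0],[0.009,-0.0026,0.0006,0,0],[0.012,-0.0034,0.0006,0,0],[0.015,-0.0043,0.0006,0,0],[0.015,-0.0043,0.0006,0,0],[0.015,-0.0043,0.0006,0,0]]'; python3 foot.py
```

```text
time: 11.98
tool_pos: [517.6, -188.8, 355.7]
tcp_rot: [3.142, 0.0, 1.06]
contact_force: [-0.3, 0.2, -5.6]
grip_width: 15.7
finger_force: 30.0
t 11.9833 z 355.6509538173779 F [-0.3  0.2 -5.6] M [-0.   0.1 -0. ] grip dock xy -0.8756871931403024 19.488711552773747
scene obs [198 221 219] best err, dock-y, dock-x (np.float64(7.959625036646344), 8, -3)
side obs [239 276 292] best err, dock-y, dock-x (np.float64(0.5953937856175173), 12, -1)
```

```bash
python3 -m inch '[[0.004,-0.0011,0,0,0],[0.008,-0.0023,0,0,0],[0.012,-0.0034,0,0,0],[0.016,-0.0046,0,0,0],[0.0178,-0.0051,0,0,0],[0.0178,-0.0051,0,0,0],[0.0178,-0.0051,0,0,0]]'; python3 foot.py
```

```text
time: 12.67
tool_pos: [521.9, -170.9, 355.7]
tcp_rot: [3.141, 0.0, 1.06]
contact_force: [-0.7, 0.5, -5.6]
grip_width: 15.7
finger_force: 30.0
t 12.6667 z 355.6569174593439 F [-0.7  0.5 -5.6] M [-0.  0.  0.] grip dock xy -0.8680567976247688 37.89907118070429
scene obs [204 225 220] best err, dock-y, dock-x (np.float64(10.241610076532481), 22, -3)
side obs [239 275 285] best err, dock-y, dock-x (np.float64(1.168214939648749), 32, 1)
```

```bash
python3 -m inch '[[0,0,0.0004,0,0],[0,0,0.0008,0,0],[0,0,0.0012,0,0],[0,0,0.0016,0,0],[0,0,0.0016,0,0]]'; python3 foot.py
```

```text
time: 13.18
tool_pos: [521.8, -171.1, 353.9]
tcp_rot: [-3.141, -0.0, 1.06]
contact_force: [-0.1, 0.7, -6.3]
grip_width: 15.9
finger_force: 30.0
t 13.1833 z 353.8824102130474 F [-0.1  0.7 -6.3] M [-0.   0.1 -0.1] grip dock xy -0.9020923770435488 37.652354192617686
scene obs [203 225 221] best err, dock-y, dock-x (np.float64(8.84414113146326), 28, -3)
side obs [239 275 285] best err, dock-y, dock-x (np.float64(1.168214939648749), 32, 1)
```

```bash
python3 -m inch '[[0,0,0.0005,0,0],[0,0,0.001,0,0],[0,0,0.0015,0,0],[0,0,0.0015,0,0]]'; python3 -m inch '[[0,0,0.0005,0,0],[0,0,0.001,0,0],[0,0,0.001,0,0]]'
```

```text
time: 13.62
tool_pos: [522.1, -171.2, 353.6]
tcp_rot: [3.139, -0.0, 1.06]
contact_force: [0.4, -0.6, 3.5]
grip_width: 16.0
finger_force: 30.0
time: 13.87
tool_pos: [522.1, -171.2, 353.5]
tcp_rot: [3.138, -0.0, 1.06]
contact_force: [-1.3, 0.1, 9.5]
grip_width: 15.7
finger_force: 30.0
```

```bash
python3 -m inch '[[0,0,-0.001,0,0],[0,0,-0.0018,0,0],[0.0015,-0.0004,-0.0018,0,0],[0.003,-0.0008,-0.0018,0,0],[0.003,-0.0008,-0.0018,0,0]]'; python3 foot.py;  python3 - <<'E'
from h import *
np.set_printoptions(precision=1,suppress=True)
w=capture("wrist");print([(e["conf"],onz(e["centre"],w,8)) for e in tip_of(w,"lantern")[:3]],[(e["conf"],onz(e["centre"],w,0)) for e in tip_of(w,"dock")[:3]])
cv2.imwrite("pics/w3.png",w["color"][...,::-1])
E
```

```text
time: 14.28
tool_pos: [522.7, -168.2, 353.7]
tcp_rot: [3.14, 0.0, 1.06]
contact_force: [1.4, -1.3, 4.7]
grip_width: 15.3
finger_force: 30.0
t 14.2833 z 353.6734258171595 F [ 1.4 -1.3  4.7] M [-0.4  0.1 -0. ] grip dock xy -0.6512516228616132 40.77245744248245
scene obs [203 226 221] best err, dock-y, dock-x (np.float64(7.84414113146326), 28, -3)
side obs [239 275 285] best err, dock-y, dock-x (np.float64(1.168214939648749), 32, 1)
[(0.93, array([ 519.4, -175.9,    8. ]))] [(0.83, array([ 323.9, -178.6,    0. ])), (0.76, array([ 698.8, -298.3,    0. ]))]
```

View pics/w3.png

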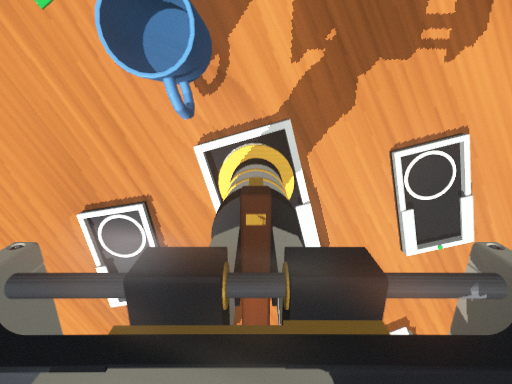

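The wrist view shows the foot's front edge at about (250,143), close to the end wall with outer corners at (196,147) and (292,121). The ring is covered.

```bash
python3 - <<'E'
from h import *
from foot import C,DX,DY
np.set_printoptions(precision=1,suppress=True)
w=capture("wrist");hsv=cv2.cvtColor(w["color"],cv2.COLOR_RGB2HSV)
m=(hsv[...,0]>18)&(hsv[...,0]<34)&(hsv[...,1]>130)&(hsv[...,2]>80);m[:130]=0;m[200:]=0
k,l,st,ce=cv2.connectedComponentsWithStats(m.astype(np.uint8));i=1+np.argmax(st[1:,4]);print(st[i])
cnt=max(cv2.findContours((l==i).astype(np.uint8),0,1)[0],key=len)[:,0,:]
P=np.array([onz(p,w,13)[:2] for p in cnt.astype(float)])-C;Q=np.c_[P@DX,P@DY]
h=cv2.convexHull(Q.astype(np.float32))[:,0];h=h[h[:,1]>25]
A=np.c_[2*h,np.ones(len(h))];s=np.linalg.lstsq(A,(h**2).sum(1),rcond=None)[0];print("circle",s[:2],np.sqrt(s[2]+s[0]**2+s[1]**2),"front",Q[:,1].max())
for p in((196,147),(292,121)):v=onz(p,w,22)[:2]-C;print("corner",v@DX,v@DY)
E
```

```text
[ 218  145   77   55 1913]
circle [-0.8 31.3] 45.14618091952749 front 76.658850927127
corner -52.49478130122544 91.75985248915366
corner 56.39125229279189 89.65918547132861
```

```bash
python3 -m inch '[[0,0,-0.001,0,0],[0,0,-0.0018,0,0],[0.0015,-0.0004,-0.0018,0,0],[0.003,-0.0008,-0.0018,0,0],[0.003,-0.0008,-0.0018,0,0],[0.003,-0.0008,-0.0018,0,0]]'; python3 foot.py
```

```text
time: 15.08
tool_pos: [523.3, -164.8, 354.6]
tcp_rot: [-3.14, -0.0, 1.06]
contact_force: [0.1, 0.6, -5.2]
grip_width: 15.7
finger_force: 30.0
t 15.0833 z 354.5563623230755 F [ 0.1  0.6 -5.2] M [-0.   0.1 -0. ] grip dock xy -0.8696416614978324 44.18352025141273
scene obs [205 226 221] best err, dock-y, dock-x (np.float64(9.84414113146326), 28, -3)
side obs [238 274 283] best err, dock-y, dock-x (np.float64(1.0622080311160857), 36, -1)
```

```bash
python3 -m inch '[[0,0,-0.003,0,0],[0,0,-0.008,0,0],[0,0,-0.018,0,0],[0,0,-0.034,0,0],[0,0,-0.052,0,0],[0,0,-0.072,0,0],[0,0,-0.092,0,0],[0,0,-0.112,0,0]]'; python3 -m inch '[[0,0,-0.015,0,0],[0,0,-0.025,0,0],[0,0,-0.028,0,0],[0,0,-0.028,0,0]]'; python3 - <<'E'
from h import *
np.set_printoptions(precision=4,suppress=True)
go((480,0,500));go((538,191,500))
E
```

```text
time: 15.85
tool_pos: [523.1, -165.0, 469.3]
tcp_rot: [3.14, -0.0, 1.06]
contact_force: [0.1, -0.1, -6.0]
grip_width: 15.8
finger_force: 30.0
time: 16.18
tool_pos: [523.2, -165.0, 496.0]
tcp_rot: [3.14, -0.0, 1.06]
contact_force: [-0.1, 0.3, -6.6]
grip_width: 15.6
finger_force: 30.0
shift [ 0.1228 -0.1184 -0.0042] dist 171 rot [ 3.14 -0.    1.06] spin to yaw None
shift [ 0.3178 -0.1612 -0.0042] dist 356 rot [ 3.14 -0.    1.06] spin to yaw None
```

```bash
python3 -m inch '[[0.006,-0.003,0,0,0],[0.019,-0.01,0,0,0],[0.038,-0.019,0,0,0],[0.06,-0.03,0,0,0],[0.082,-0.041,0,0,0],[0.104,-0.052,0,0,0],[0.126,-0.063,0,0,0],[0.148,-0.075,0,0,0]]'; python3 -m inch '[[0.022,-0.011,0,0,0],[0.044,-0.022,0,0,0],[0.066,-0.033,0,0,0],[0.088,-0.044,0,0,0],[0.11,-0.055,0,0,0],[0.132,-0.066,0,0,0],[0.151,-0.076,0,0,0],[0.165,-0.083,0,0,0]]';  python3 -c "
from h import *
np.set_printoptions(precision=4,suppress=True)
go((539,196,480))"
```

```text
time: 16.85
tool_pos: [530.1, 2.3, 493.7]
tcp_rot: [-3.139, 0.001, 1.06]
contact_force: [1.3, -0.0, -6.1]
grip_width: 15.5
finger_force: 30.0
time: 17.52
tool_pos: [538.1, 187.6, 493.6]
tcp_rot: [-3.139, 0.001, 1.061]
contact_force: [0.8, 0.1, -5.4]
grip_width: 15.8
finger_force: 30.0
shift [ 0.0077 -0.0033  0.0136] dist 16 rot [-3.139  0.001  1.061] spin to yaw None
```

```bash
python3 -m inch '[[0.004,-0.0015,0.005,0,0],[0.0075,-0.003,0.015,0,0],[0.0075,-0.003,0.028,0,0],[0.0075,-0.003,0.042,0,0],[0.0075,-0.003,0.055,0,0],[0.0075,-0.003,0.064,0,0],[0.0075,-0.003,0.068,0,0],[0.0075,-0.003,0.068,0,0]]'; python3 - <<'E'
from h import *
np.set_printoptions(precision=1,suppress=True)
o=get_obs();print(o["tool_pos"],o["contact_force"])
s=capture("scene");d=capture("side")
X=[]
for c in(s,d):
    q=[np.array(e["centre"]) for e in tip_of(c,"lantern")];p=proj([[539,196,o["tool_pos"][2]-346]],c)[0]
    q=min(q,key=lambda a:np.linalg.norm(a-p));print(q,p,onz(q,c,o["tool_pos"][2]-346));X.append((q,c))
print(*tri(X))
for c in(s,d): print([ (e["conf"],np.array(e["centre"]),onz(e["centre"],c,0)) for e in tip_of(c,"slip")[:1]])
cv2.imwrite("pics/place.png",cv2.resize(np.hstack([s["color"][100:280,270:400,::-1],d["color"][70:250,150:280,::-1]]),None,fx=3,fy=3,interpolation=cv2.INTER_CUBIC))
E
```

```text
time: 18.18
tool_pos: [539.6, 192.6, 425.6]
tcp_rot: [-3.14, 0.002, 1.059]
contact_force: [-0.8, -0.2, -5.0]
grip_width: 15.9
finger_force: 30.0
[539.6 192.6 425.6] [-0.8 -0.2 -5. ]
[345.5 205. ] [346.7 207.5] [529.4 193.4  79.6]
[216.4 155.4] [217.1 152.9] [533.9 185.8  79.6]
[533.1 190.7  79.4] [np.float64(3.410348674671122), np.float64(3.41034867467106)]
[(0.71, array([341.1, 229.7]), array([544.2, 192.9,   0. ]))]
[(0.76, array([218.7, 174.9]), array([536.5, 187. ,   0. ]))]
```

View pics/place.png

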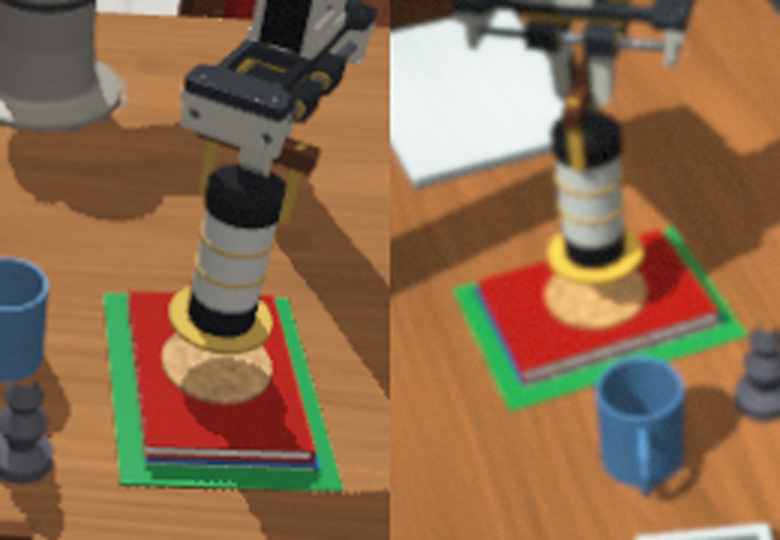

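The lantern hangs above the coaster, slightly tilted. Its foot is at crop (220,320) in the scene view and (595,255) in the side view, close to the coaster's axis. I'll lower it in slow steps and watch the force.

```bash
python3 -m inch '[[0.001,0.0015,0.003,0,0],[0.001,0.0015,0.006,0,0],[0.001,0.0015,0.009,0,0],[0.001,0.0015,0.012,0,0],[0.001,0.0015,0.015,0,0],[0.001,0.0015,0.018,0,0],[0.001,0.0015,0.021,0,0],[0.001,0.0015,0.024,0,0]]'; python3 -m inch '[[0,0,0.002,0,0],[0,0,0.004,0,0],[0,0,0.006,0,0],[0,0,0.008,0,0],[0,0,0.01,0,0],[0,0,0.011,0,0],[0,0,0.012,0,0],[0,0,0.012,0,0]]'
```

```text
time: 19.15
tool_pos: [541.5, 193.4, 402.8]
tcp_rot: [-3.141, -0.0, 1.06]
contact_force: [0.1, 0.5, -5.5]
grip_width: 15.9
finger_force: 30.0
time: 19.82
tool_pos: [541.4, 193.4, 390.9]
tcp_rot: [-3.141, 0.0, 1.06]
contact_force: [0.2, 0.4, -5.6]
grip_width: 16.0
finger_force: 30.0
```

Foot is about 45 mm up and contact is expected near TCP z = 374. I'm slowing down.

```bash
python3 -m inch '[[0,0,0.001,0,0],[0,0,0.002,0,0],[0,0,0.003,0,0],[0,0,0.004,0,0],[0,0,0.005,0,0],[0,0,0.006,0,0],[0,0,0.007,0,0],[0,0,0.007,0,0]]'; python3 -m inch '[[0,0,0.0005,0,0],[0,0,0.001,0,0],[0,0,0.0015,0,0],[0,0,0.002,0,0],[0,0,0.0025,0,0],[0,0,0.003,0,0],[0,0,0.003,0,0]]'
```

```text
time: 20.48
tool_pos: [541.4, 193.4, 383.9]
tcp_rot: [-3.141, 0.0, 1.06]
contact_force: [0.2, -0.3, -6.0]
grip_width: 16.0
finger_force: 30.0
time: 21.07
tool_pos: [541.4, 193.4, 381.0]
tcp_rot: [-3.141, 0.0, 1.06]
contact_force: [0.6, 0.1, -6.5]
grip_width: 15.8
finger_force: 30.0
```

```bash
python3 -m inch '[[0,0,0.0005,0,0],[0,0,0.001,0,0],[0,0,0.0015,0,0],[0,0,0.002,0,0],[0,0,0.0025,0,0],[0,0,0.003,0,0],[0,0,0.003,0,0]]'; python3 -m inch '[[0,0,0.0005,0,0],[0,0,0.001,0,0],[0,0,0.0015,0,0],[0,0,0.002,0,0],[0,0,0.002,0,0]]'
```

```text
time: 21.65
tool_pos: [541.5, 193.4, 378.0]
tcp_rot: [-3.141, 0.0, 1.06]
contact_force: [-0.0, 0.7, -5.7]
grip_width: 15.8
finger_force: 30.0
time: 22.07
tool_pos: [541.4, 193.4, 376.0]
tcp_rot: [-3.141, 0.0, 1.06]
contact_force: [-0.4, 0.6, -6.4]
grip_width: 15.8
finger_force: 30.0
```

```bash
python3 -m inch '[[0,0,0.0005,0,0],[0,0,0.001,0,0],[0,0,0.0015,0,0],[0,0,0.002,0,0],[0,0,0.002,0,0]]'; python3 -m inch '[[0,0,0.0005,0,0],[0,0,0.001,0,0],[0,0,0.001,0,0]]'
```

```text
time: 22.48
tool_pos: [541.6, 193.4, 375.0]
tcp_rot: [3.14, -0.001, 1.06]
contact_force: [0.3, -0.5, 0.8]
grip_width: 15.9
finger_force: 30.0
time: 22.73
tool_pos: [541.6, 193.4, 375.0]
tcp_rot: [3.139, -0.002, 1.06]
contact_force: [-1.2, -0.8, 8.0]
grip_width: 16.2
finger_force: 30.0
```

```bash
python3 -m inch '[[0,0,-0.0005,0,0],[0,0,-0.0008,0,0],[0,0,-0.0008,0,0],[0,0,-0.0008,0,0]]'; cp foot.py foot2.py; sed -i 's/^DY=.*/DY=np.array([0,1.]);DX=np.array([1.,0]);C=np.array([538,191.])/; s/,8\]\],c/,32]],c/; s/360,10\./360,31./; s/range(-40,44,2)/range(-16,18,2)/; s/(-3,-1,1,3)/range(-14,16,2)/' foot2.py; python3 foot2.py
```

```text
time: 23.07
tool_pos: [541.6, 193.4, 375.0]
tcp_rot: [3.14, -0.002, 1.06]
contact_force: [-1.3, -1.2, 6.6]
grip_width: 16.1
finger_force: 30.0  File "foot2.py", line 14
    best=min(((np.abs((lambda q:np.array([q[:,0].min(),q[:,0].max(),q[:,1].max()]))(proj(np.c_[np.array([(C+DY*a+DX*b)]*360)+45*np.c_[np.cos(t),np.sin(t)],np.full(360,31.)],c))-obs).sum()),a,b) for a in range(-16,18,2) for b inrange(-14,16,2))
                                                                                                                                                                                                                                 ^^^^^^^
SyntaxError: 'in' expected after for-loop variables
```

```bash
sed -i 's/inrange/in range/' foot2.py; python3 foot2.py; python3 - <<'E'
from h import *
np.set_printoptions(precision=1,suppress=True)
s=capture("scene");d=capture("side")
for t,z in(("lantern",29),("grip",216)):
    X=[]
    for c in(s,d):
        q=[np.array(e["centre"]) for e in tip_of(c,t)];p=proj([[538,191,z]],c)[0]
        q=min(q,key=lambda a:np.linalg.norm(a-p));X.append((q,c));print(t,onz(q,c,z))
    print(*tri(X))
E
```

```text
t 23.0667 z 375.0301157889008 F [-1.3 -1.2  6.6] M [-0.1  0.4 -0. ] grip dock xy 3.6459167589202934 2.4090136613234563
scene obs [325 357 232] best err, dock-y, dock-x (np.float64(1.0989230654261632), -2, 0)
side obs [204 234 177] best err, dock-y, dock-x (np.float64(0.1119714680207835), -2, 2)
lantern [539.8 186.8  29. ]
lantern [545.4 183.9  29. ]
[544.2 184.6  31. ] [np.float64(2.213316529461175), np.float64(2.2133165294611863)]
grip [539.3 187.1 216. ]
grip [551.2 197.6 216. ]
[548.6 185.7 223.3] [np.float64(0.9834761437992504), np.float64(0.9834761437991424)]
```

The foot is about 2 mm from the coaster's centre and the books carry it, so I'm releasing.

```bash
python3 -m inch '[[0,0,0,0,0.25],[0,0,0,0,0.35],[0,0,0,0,0.5],[0,0,0,0,0.7],[0,0,0,0,0.8],[0,0,0,0,0.8],[0,0,0,0,0.8],[0,0,0,0,0.8]]'; python3 -m inch '[[0,0,0,0,0.8],[0,0,0,0,0.8]]'
```

```text
time: 24.13
tool_pos: [541.5, 193.4, 373.9]
tcp_rot: [-3.141, -0.0, 1.06]
contact_force: [0.4, 0.3, 0.8]
grip_width: 64.5
finger_force: 0.0
time: 24.3
tool_pos: [541.5, 193.4, 374.0]
tcp_rot: [3.142, -0.0, 1.06]
contact_force: [0.3, 0.4, 0.0]
grip_width: 72.6
finger_force: 0.0
```

```bash
python3 -m inch '[[0,0,-0.005,0,0.8],[0,0,-0.015,0,0.8],[0,0,-0.03,0,0.8],[0,0,-0.05,0,0.8],[0,0,-0.075,0,0.8],[0,0,-0.1,0,0.8],[0,0,-0.1,0,0.8],[0,0,-0.1,0,0.8]]'; python3 foot2.py; python3 - <<'E'
from h import *
np.set_printoptions(precision=1,suppress=True)
s=capture("scene");d=capture("side")
for t,z in(("lantern",29),("grip",216)):
    X=[]
    for c in(s,d):
        q=[np.array(e["centre"]) for e in tip_of(c,t)];p=proj([[538,191,z]],c)[0]
        q=min(q,key=lambda a:np.linalg.norm(a-p));X.append((q,c))
    print(t,*tri(X))
for t,z in(("mug",0),("figurine",0),("frame",0)):
    for c in (s,d): print(t,[onz(e["centre"],c,0) for e in tip_of(c,t)[:1]])
cv2.imwrite("pics/final.png",cv2.resize(np.hstack([s["color"][60:280,210:400,::-1],d["color"][50:270,150:340,::-1]]),None,fx=2,fy=2,interpolation=cv2.INTER_CUBIC))
E
```

```text
time: 24.97
tool_pos: [541.4, 193.4, 476.3]
tcp_rot: [3.138, -0.003, 1.06]
contact_force: [-0.2, -0.6, -1.0]
grip_width: 73.6
finger_force: 0.0
t 24.9667 z 476.3209586674468 F [-0.2 -0.6 -1. ] M [-0.1  0.1 -0. ] grip dock xy 3.3514955488858504 2.3702074243770426
scene obs [325 357 232] best err, dock-y, dock-x (np.float64(1.0989230654261632), -2, 0)
side obs [204 234 177] best err, dock-y, dock-x (np.float64(0.1119714680207835), -2, 2)
lantern [537.4 182.1  27.9] [np.float64(0.21582151487552992), np.float64(0.21582151487551898)]
grip [548.3 188.6 227.3] [np.float64(8.733767787756385), np.float64(8.733767787756376)]
mug []
mug [array([523. , -10.8,   0. ])]
figurine [array([645.4,  19.1,   0. ])]
figurine [array([651.4,  22.7,   0. ])]
frame [array([813.5, -36.5,   0. ])]
frame [array([799.9, -27. ,   0. ])]
```

View pics/final.png

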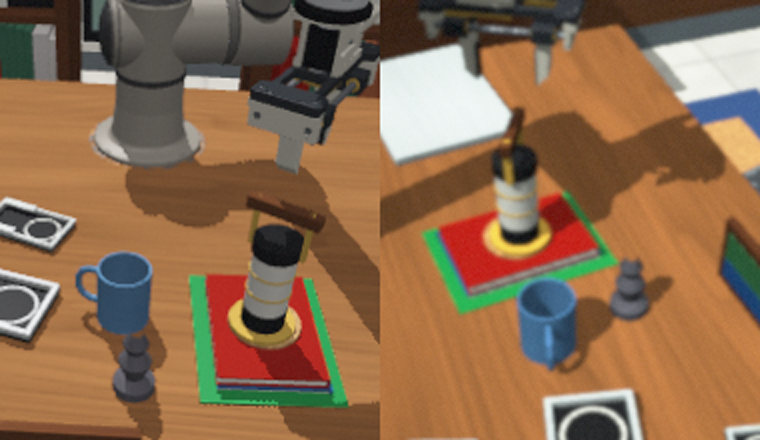

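The lantern stands upright on the coaster, with its foot at crop (265,325) in the scene view and (517,238) in the side view. The gripper is well clear, and the mug and figurine are where they were.

```bash
python3 -c "
from plant import *
print(close_job())"
```

```text
the job is handed in; nothing more can be done
None
```

The lantern is standing upright and released on the coaster, about 2 mm off its centre, and the job is handed in; no verdict was returned. On the first slide it tipped and jammed under the lips (34 N), so I backed it off and slid it the rest of the way with the foot raised an estimated 1–2 mm off the channel floor, which is not strictly "without lifting".

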